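# Feed a stamp blank through the dust flap

### The arm

A 6-joint arm with a two-finger parallel gripper is mounted at the origin on a cart in front of the work surface, level with it; the furniture and walls round the work are solid. World frame = base frame: x ahead of the robot, y to its left, z up, the work surface at z = 0. Lengths are in m, angles in rad, forces in N, time in s.
With the tool pointing down it reaches from about 0.325 to 0.775 m from the base axis. Payload 5.5 kg.
Tool frame: the origin (TCP) lies midway between the tips of the shut fingers; the grasp point (between the pads) lies 19 mm behind it; z points along the fingers, y is the line along which they close (so a half turn about z gives the same grasp; the last joint's range is limited). The gripper opens to 85 mm and grips with 20 to 120 N. Pads are 22 mm wide; open, the fingers measure 114 mm over their backs; the gripper's body (76 mm by 85 mm) begins 54 mm behind the grasp point. The pads swing forward as they close: fully open they stand 13 mm farther back than shut.
Start: joints at [-1.187, 0.091, 1.231, -0, 1.82, -0.057], TCP at [0.256, -0.543, 0.231] pointing down, gripper open.
Joint ranges: [-2.87, 2.87], [-0.86, 2.18], [0.17, 2.46], [-1.51, 4.65], [0.06, 2.69], [-2.65, 2.65]. Speed limits (rad/s): [2.57, 2.57, 3.01, 3.14, 3.14, 3.14].

### API

Orientations are given as a 3x3 rotation matrix whose columns are the frame's x, y, z axes.
In Python, from plant import bot gives the robot as it stands.
- The arm moves only by the tool apply_moves, never from a script. Its argument "targets" is a list of rows, each a list of 7 numbers: the turn, a rotation vector about the tool's x, y, z in degrees, then the shift along the tool's x, y, z in mm, then the closure, from 0 (fully open) to 1 (shut). A call has exactly 10 rows; each row shifts and turns the commanded pose from where the row before left it, along the tool's axes as they then stand; what a row does not reach is not made up. A row lasts 1/8 s, in which the tool goes at most 62.5 mm and 10.7 degrees, less where a joint would pass 70% of its speed; a pose out of reach is approached as far as the arm can. A call with a gripper value outside its range is refused whole. The fingers move at their own pace and stop on an object; "grip_force" is the grip in N (left out, the last holds). Time passes only in rows, so rows that do not move let the fingers close, or fill a call up. It gives the time, the measured TCP pose, the force, the opening and the grip force at its end, in the units of the state.
- bot.get_state(): the state, without advancing time (a new reading comes with each control period).
- bot.get_image(name): name is "scene" or "top"; returns a dict with "frame" (480x640x3 uint8, red, green, blue), "fx", "fy", "cx", "cy" (pixels), "R" (3x3) and "t" (3): a world point X has camera coordinates R X + t. Camera axes: x right, y down, z forward; pixel columns grow to the right and rows downward; lengths in m; the calibration is good to about 2 mm. A picture is of the moment at which its call begins. There is no depth.
- bot.sign_off(): hands the job in; it is judged then, once.
The state is a dict: "t": time; "q": joint angles; "qd": joint speeds; "joint_torque": joint torques, N m; "tool_pos": TCP position; "ee_rot": TCP orientation; "contact_force": force on the tool from outside, world axes, zero at the start; "ft_torque": the same for the moment, N m; "opening": finger opening in m; "gripper_force": force on a finger pad.
Only numpy, scipy, OpenCV 4.12 (cv2) and the standard library are available. Lean on these libraries where they do the work, as an engineer would, in place of code of your own. Each camera call takes 0.05 s, during which the arm holds its last target. There are 200 camera calls.

### The job

Turn the counter knob on top of the feed box back to its zero stop. Then lay the bark-sided round blank with the white face flat on the infeed bed, between the push block and the port, push it right through the orange spring flap with the push block, and draw the push block back along the bed clear of the port so that the flap swings shut with the blank lying inside. Leave the other things on the bench where they are.

Things in the scene. Friction and masses are not known exactly. Their poses are not given: they have to be found in the camera images.
- feeder: Green infeed unit, fixed, 490 mm long (x -330 to +160), 104 mm wide. Origin on the bench top below the centre of the port's outer face; x points in the feed direction (into the box), z up. Its level aluminium bed, 20 mm above the bench, runs from x = -330 mm through the port to the box's end wall (inner face x = +150). Two rails, 12 mm high, leave a channel 72 mm wide about y = 0 for x < 0.
- port (a point): Point in the feeder: centre of the port's outer face, at bed height; axes as the feeder's. The port is 80 mm wide and 44 mm high above the bed; the wall above it is 10 mm thick. The box behind (160 mm long, inside 80 mm wide) has its roof 82 mm above the bench: a clear window near the port, the counter dial behind it.
- flap (a joint): Angle of the orange flap (rad): 0 = shut, hanging; up to 1.5 as it is pushed inward and up. Hinge 14 mm inside the port's outer face, 46 mm above the bed; flap 44 mm long; light spring (the push takes 3 to 6 N). It rides over what passes and drops behind the blank once the blank's rear is 58 mm inside the outer face, then lies on the push block until that is drawn out.
- counter (a joint): Angle of the black counter knob on the box roof (rad): 0 = at its zero stop, with the red pointer along the feeder's +x at the red mark; grows clockwise seen from above, up to 1.5. It starts off zero and is turned back anticlockwise; it stays where it is left (about 0.03 N m friction).
- counter_grip (a point): Point on the knob's axis at gripping height, 108 mm above the bench; axes turn with the knob. The knob has an upright bar grip 40 mm long (along this point's x, where the pointer is), 14 mm wide, from 92 to 118 mm above the bench, on a round foot of 44 mm diameter. It is 112 mm inside the port's outer face.
- push_block: Loose wooden push block, 0.4 kg, lying in the infeed channel with its nose to the port. Origin at its underside below the middle of its handle; x points to its nose, z up. Base 150 mm long (x -45 to +105), 62 mm wide, 20 mm high; dark handle on it 60 mm long (x -30 to +30), 28 mm wide, its top 64 mm above the underside. Take the handle from above across its 28 mm width.
- nose (a point): Middle of the push block's front face, 105 mm ahead of its origin and 10 mm above its underside.
- round_blank: The part to feed: round wood blank with dark bark side and white painted top face, 62 mm diameter, 34 mm high, about 65 g; stands flat on the bench. Origin at the centre of its underside, z up.
- pale_blank: Bystander: round pale bare-wood blank, 54 mm diameter, 28 mm high. Origin at the centre of its underside.
- wax_tin: Bystander: round flat green and white tin, 73 mm diameter, 26 mm high. Origin at the centre of its underside.
- sanding_block: Bystander: wooden sanding block, 78 x 99 x 32 mm. Origin at the centre of its underside.
- oil_can: Bystander: red oil can with a tall spout, 64 mm diameter, 151 mm high. Origin at the centre of its underside.

How it is judged:
On the way, in this order (a step that is already met when the one before it is completed fails the run):
1. the counter knob is back at its zero stop (within 0.07 rad) (value of joint counter below 0.07 rad), for 0.2 s.
2. the blank lies flat on the infeed bed, outside the port (x of round_blank in the frame of feeder between -0.2 and -0.02 m and y of round_blank in the frame of feeder between -0.015 and 0.015 m and z of round_blank in the frame of feeder between 0.016 and 0.024 m and angle between round_blank's own z axis and vertical below 0.1 rad), for 0.1 s.
3. the blank is inside with the push block's nose in the port behind it, holding the flap open (x of round_blank in the frame of feeder above 0.05 m and x of nose in the frame of feeder above 0.025 m and value of joint flap above 0.3 rad).
At the end, for the whole second after the job is handed in: Counter within 0.07 rad of its zero stop; flap shut within 0.08 rad; the blank flat and at rest inside the box behind the flap (centre more than 40 mm past the port's outer face); the push block at rest flat on the bed between the rails, its nose outside the port's outer face (value of joint counter below 0.07 rad and value of joint flap below 0.08 rad and x of round_blank in the frame of feeder between 0.04 and 0.15 m and y of round_blank in the frame of feeder between -0.03 and 0.03 m and z of round_blank in the frame of feeder below 0.03 m and angle between round_blank's own z axis and vertical below 0.15 rad and linear speed of each of round_blank, push_block below 0.02 m/s and x of nose in the frame of feeder below 0 m and x of push_block in the frame of feeder above -0.34 m and y of push_block in the frame of feeder between -0.02 and 0.02 m and z of push_block in the frame of feeder below 0.026 m and angle between push_block's own z axis and vertical below 0.1 rad); the robot touches nothing.
It fails at once if a bystander is moved more than 30 mm (distance of any of pale_blank, wax_tin, sanding_block, oil_can from where it was at the start of the episode above 0.03 m).
It also fails if it takes over 64 s, if anything falls off the work surface, if the arm or the gripper's body presses on something with over 40 N, if the wrist force passes 120 N, or if a joint passes its speed limit or range.

## Working session

There is one attempt and no reset: what is moved stays moved. The work goes in short steps, Python scripts to look and compute and a tool call to move; the robot and the scene stay as the last step left them, time stands still between calls to the robot, and variables do not carry over. Pictures are saved under pics/ and viewed, at most 10 in all, crops included, and the job is handed in when it is done.

Besides the shell and the picture viewer there is one more tool, called after "Emit:" by a JSON object that holds its "fn" and its "kwargs". apply_moves: Moves the arm, as the interface text tells. Its arguments: {"type":"object","properties":{"targets":{"type":"array","items":{"type":"array","items":{"type":"number"}}},"grip_force":{"type":"number"}},"required":["targets"]}

```bash
mkdir -p pics; ls
python3 - <<'E'
from plant import bot
import cv2,pickle
d={}
for n in ("scene","top"):
    im=bot.get_image(n); d[n]=im
    cv2.imwrite(f"pics/{n}0.png",im["frame"][:,:,::-1]); print(n,im["fx"],im["fy"],im["cx"],im["cy"],im["R"],im["t"])
pickle.dump(d,open("im0.pkl","wb"))
s=bot.get_state(); print(s["t"],s["tool_pos"],s["ee_rot"],s["opening"])
E
```

```text
pics
scene 514.203163586462 514.203163586462 322.9244725337019 237.97809579984516 [[-0.87240345 -0.48868875  0.00977386]
 [-0.35876736  0.6266322  -0.69182228]
 [ 0.33196115 -0.60705469 -0.72200166]] [0.45397244 0.29396716 1.04935625]
top 586.1168040221296 586.1168040221296 310.2984661796926 240.45516995523806 [[ 0.06741002 -0.99771909 -0.00353785]
 [-0.97739783 -0.06532407 -0.2010628 ]
 [ 0.20037309  0.01701154 -0.97957196]] [-0.09454605  0.55836322  1.30851698]
0.1 [ 0.25591094 -0.54240726  0.23024814] [[ 9.04399834e-01  4.26685490e-01 -6.57401500e-04]
 [ 4.26685980e-01 -9.04398287e-01  1.67701240e-03]
 [ 1.21004067e-04 -1.79719374e-03 -9.99998378e-01]] 0.08548437274193908
```

View pics/scene0.png

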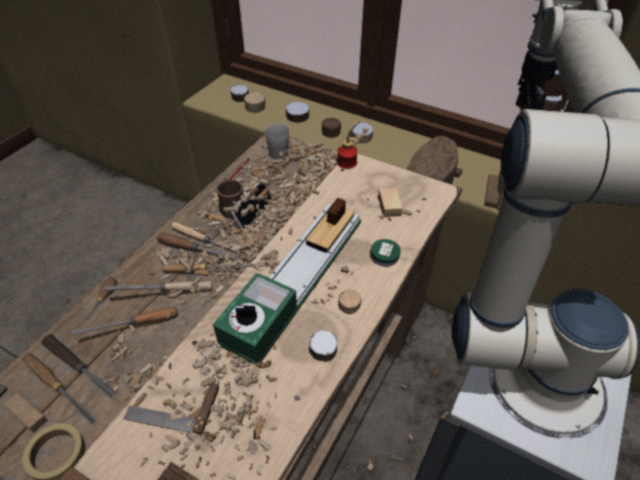

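View pics/top0.png

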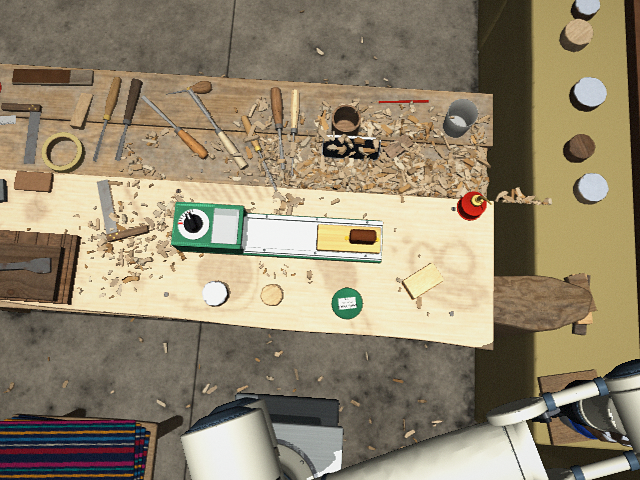

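The top view shows the feeder box at about (207,227), the knob at (192,223), the push block at (350,237), the white blank at (215,293), the pale blank at (271,295) and the tin at (347,303). The feed direction is image left, which is world +y.

Run:
```python
import pickle,cv2
im=pickle.load(open("im0.pkl","rb"))
f=im["top"]["frame"][:,:,::-1]
a=cv2.resize(f[190:270,165:391],(800,284),interpolation=cv2.INTER_CUBIC)
f2=im["scene"]["frame"][:,:,::-1]
b=cv2.resize(f2[265:365,205:345],(420,300),interpolation=cv2.INTER_CUBIC)
k=cv2.resize(f[200:250,168:228],(360,300),interpolation=cv2.INTER_CUBIC)
import numpy as np
o=np.zeros((590,800,3),np.uint8);o[:284]=a;o[290:590,:420]=b;o[290:590,430:790]=k
cv2.imwrite("pics/crop1.png",o)
```

```text
(no output)
```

View pics/crop1.png

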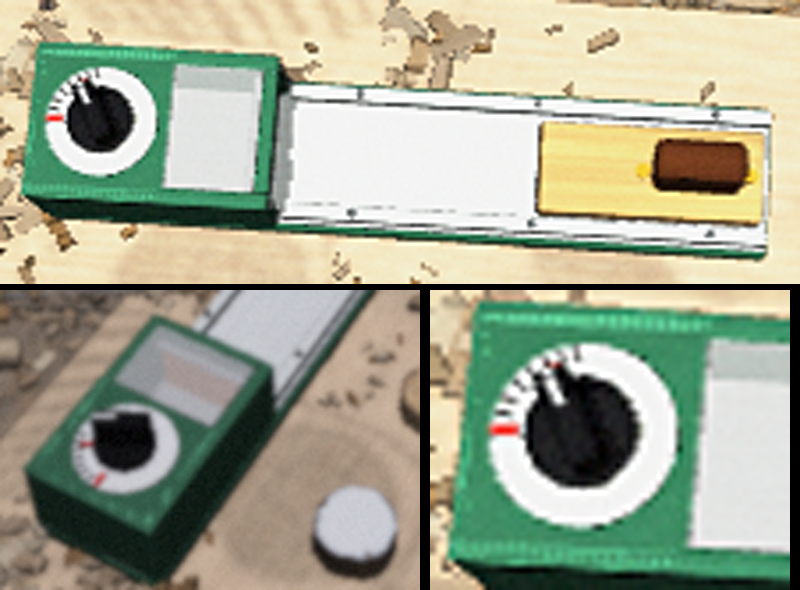

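```bash
cat > h.py <<'E'
import numpy as np,cv2,pickle
def ray(c,u,v,z):
    K=np.array([(u-c["cx"])/c["fx"],(v-c["cy"])/c["fy"],1.])
    o=-c["R"].T@c["t"]; d=c["R"].T@K
    return o+d*(z-o[2])/d[2]
def blobs(c,mask,box):
    m=np.zeros(mask.shape,np.uint8); x0,y0,x1,y1=box; m[y0:y1,x0:x1]=mask[y0:y1,x0:x1]
    m=m.astype(np.uint8); cs,_=cv2.findContours(m,cv2.RETR_EXTERNAL,cv2.CHAIN_APPROX_NONE)
    return max(cs,key=cv2.contourArea)
E
python3 - <<'E'
from h import *
d=pickle.load(open("im0.pkl","rb")); c=d["top"]; s=d["scene"]
np.set_printoptions(precision=4,suppress=True)
A=lambda x,y:(165+x/3.54,190+y/3.54); B=lambda x,y:(168+(x-430)/6,200+(y-290)/6)
S=lambda x,y:(205+x/3,265+(y-290)/3)
for n,p,z in [("rTL",B(475,303),.082),("rBL",B(455,558),.082),("rTR",A(280,57),.082),("rBR",A(272,208),.082),("railT",A(772,110),.032),("railB",A(767,250),.032),("dial",B(584,435),.083),("mark",B(505,430),.083),("pbTL",A(541,122),.04),("pbBL",A(537,213),.04),("hndl",A(702,166),.084)]:
    print(n,ray(c,*p,z))
for n,p in [("rTL",S(28,468)),("rBL",S(155,535)),("rTR",S(157,317)),("rBR",S(272,375)),("dial",S(125,448))]: print("scene",n,ray(s,*p,.082))
def hsv(c):return cv2.cvtColor(c["frame"],cv2.COLOR_RGB2HSV)
h=hsv(c)
m=(h[...,1]<60)&(h[...,2]>170)
k=blobs(c,m,(195,275,235,312)); e=cv2.fitEllipse(k);print(e,ray(c,*e[0],.034))
m=(h[...,1]<60)&(h[...,2]>150)
k=blobs(c,m,(170,203,215,245)); e=cv2.fitEllipse(k);print("dial",e,ray(c,*e[0],.083))
h2=hsv(s); m=(h2[...,1]<60)&(h2[...,2]>130)
k=blobs(s,m,(300,325,345,365)); e=cv2.fitEllipse(k);print(e,ray(s,*e[0],.034))
m=(h[...,2]<70)
m=(h[...,0]<15)&(h[...,1]>100)&(h[...,2]<140)
k=blobs(c,m,(340,225,385,250)); e=cv2.minAreaRect(k);print("handle",e,ray(c,*e[0],.08))
E
```

```text
rTL [0.6278 0.2605 0.082 ]
rBL [0.5274 0.2567 0.082 ]
rTR [0.629  0.1009 0.082 ]
rBR [0.5286 0.097  0.082 ]
railT [ 0.6272 -0.2266  0.032 ]
railB [ 0.5313 -0.2274  0.032 ]
dial [0.5783 0.2126 0.083 ]
mark [0.5782 0.243  0.083 ]
pbTL [ 0.6066 -0.0718  0.04  ]
pbBL [ 0.5446 -0.0732  0.04  ]
hndl [ 0.5742 -0.1776  0.084 ]
scene rTL [0.6277 0.2598 0.082 ]
scene rBL [0.5239 0.2606 0.082 ]
scene rTR [0.627  0.1071 0.082 ]
scene rBR [0.5258 0.111  0.082 ]
scene dial [0.5804 0.2141 0.082 ]
((209.8052978515625, 293.741455078125), (23.303579330444336, 33.75807189941406), 76.27518463134766) [0.4262 0.1682 0.034 ]
dial ((193.52066040039062, 223.9567108154297), (28.911788940429688, 30.629375457763672), 45.76491165161133) [0.5788 0.213  0.083 ]
((323.5588684082031, 345.39373779296875), (39.06066131591797, 47.63405227661133), 59.189388275146484) [0.4257 0.1671 0.034 ]
handle ((362.18804931640625, 236.1792449951172), (25.942411422729492, 13.769433975219727), 3.814074993133545) [ 0.5766 -0.1752  0.08  ]
```

Run:
```python
from h import *
d=pickle.load(open("im0.pkl","rb")); c=d["top"]; s=d["scene"]
np.set_printoptions(precision=4,suppress=True)
B=lambda x,y:(168+(x-430)/6,200+(y-290)/6)
for z in (.093,.118):
    for p in [(557,402),(545,370),(557,363),(588,450)]: print(z,ray(c,*B(*p),z), np.degrees(np.arctan2(*(ray(c,*B(*p),z)-[.578,.2125,0])[:2])))
for c,b in ((c,(195,275,240,312)),(s,(300,322,348,368))):
    h=cv2.cvtColor(c["frame"],cv2.COLOR_RGB2LAB).astype(int)
    m=(h[...,2]<134)&(h[...,0]>150)
    k=blobs(c,m,b); e=cv2.fitEllipse(cv2.convexHull(k)); print(e,ray(c,*e[0],.034))
o=np.hstack([cv2.resize(d["top"]["frame"][203:245,170:215,::-1],(400,373),interpolation=cv2.INTER_CUBIC),cv2.resize(d["scene"]["frame"][293:338,222:270,::-1],(398,373),interpolation=cv2.INTER_CUBIC)])
cv2.imwrite("pics/k.png",o)
```

```text
0.093 [0.5882 0.222  0.093 ] 47.055354675494314
0.093 [0.6004 0.228  0.093 ] 55.409142340593434
0.093 [0.6035 0.2237 0.093 ] 66.27548276407214
0.093 [0.5704 0.2082 0.093 ] -119.21299555097893
0.118 [0.5825 0.2162 0.118 ] 50.44016216291009
0.118 [0.5945 0.222  0.118 ] 59.89102213239812
0.118 [0.5974 0.2179 0.118 ] 74.60419835970696
0.118 [0.565  0.2027 0.118 ] -126.98968071640948
((213.86581420898438, 292.8286437988281), (23.705602645874023, 25.04926872253418), 43.0638313293457) [0.429 0.159 0.034]
((323.32879638671875, 341.6217956542969), (23.77072525024414, 27.441362380981445), 95.19818878173828) [0.4305 0.1594 0.034 ]
```

View pics/k.png

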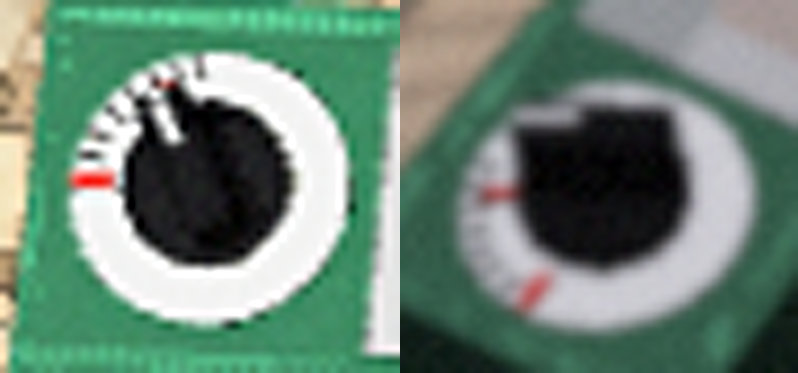

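Emit:
{"fn": "apply_moves", "kwargs": {"targets": [[0,0,0,30,-27,0,0],[0,0,0,43,-38,0,0],[0,0,0,43,-38,0,0],[0,0,0,43,-38,0,0],[0,0,0,43,-38,0,0],[0,0,0,43,-38,0,0],[0,0,0,43,-38,0,0],[0,0,0,43,-38,0,0],[0,0,0,43,-38,0,0],[0,0,0,43,-38,0,0]], "grip_force": 40}}

```text
t: 1.35
tool_pos: [0.476, -0.0291, 0.231]
ee_rot: [[0.904, 0.427, -0.0], [0.427, -0.904, -0.0], [-0.0, 0.0, -1.0]]
contact_force: [0.4, -0.8, 0.8]
opening: 0.0853
gripper_force: 0.0
```

```bash
cat > go.py <<'E'
# usage: go.py x y z yaw_of_tool_x_deg -> shift in present tool axes (mm), turn about tool z (deg)
import sys,numpy as np
from plant import bot
from scipy.spatial.transform import Rotation as Ro
s=bot.get_state();R=np.array(s["ee_rot"]);p=np.array(s["tool_pos"])
x,y,z,a=map(float,sys.argv[1:5]);a=np.radians(a)
W=np.array([[np.cos(a),np.sin(a),0],[np.sin(a),-np.cos(a),0],[0,0,-1]])
np.set_printoptions(precision=2,suppress=True)
print("t",round(s["t"],2),"p",p*1000,"shift",R.T@(np.array([x,y,z])-p)*1000,"turn",Ro.from_matrix(R.T@W).as_rotvec(degrees=True),"yaw",np.degrees(np.arctan2(R[1,0],R[0,0])),"open",s["opening"]*1000,"F",np.array(s["contact_force"]),"q6",s["q"][5])
E
python3 go.py .578 .2125 .15 24
```

```text
t 1.35 p [475.98 -29.15 230.95] shift [ 195.39 -175.03   80.9 ] turn [0.   0.01 1.25] yaw 25.25421147923648 open 85.34119323669552 F [ 0.42 -0.78  0.83] q6 0.9975655191428008
```

Emit:
{"fn": "apply_moves", "kwargs": {"targets": [[0,0,1.2,39,-35,10,0.3],[0,0,0,39,-35,10,0.3],[0,0,0,39,-35,10,0.3],[0,0,0,39,-35,10,0.3],[0,0,0,39,-35,10,0.3],[0,0,0,0,0,20,0.3],[0,0,0,0,0,20,0.3],[0,0,0,0,0,20,0.3],[0,0,0,0,0,15,0.3],[0,0,0,0,0,10,0.3]]}}

```text
t: 2.6
tool_pos: [0.5812, 0.208, 0.0954]
ee_rot: [[0.914, 0.407, -0.0], [0.407, -0.914, -0.0], [-0.0, -0.0, -1.0]]
contact_force: [-0.5, -1.0, 0.5]
opening: 0.0597
gripper_force: 0.0
```

```bash
python3 go.py .578 .2125 .096 24
python3 - <<'E'
from plant import bot
import cv2
s=bot.get_image("scene")["frame"][250:360,190:350,::-1]
cv2.imwrite("pics/g1.png",cv2.resize(s,(800,550)))
E
```

```text
t 2.6 p [581.18 207.95  95.41] shift [-1.06 -5.45 -0.59] turn [-0.    0.02 -0.  ] yaw 23.999548716471836 open 59.676727029072815 F [-0.53 -1.02  0.48] q6 1.440459232998071
```

View pics/g1.png

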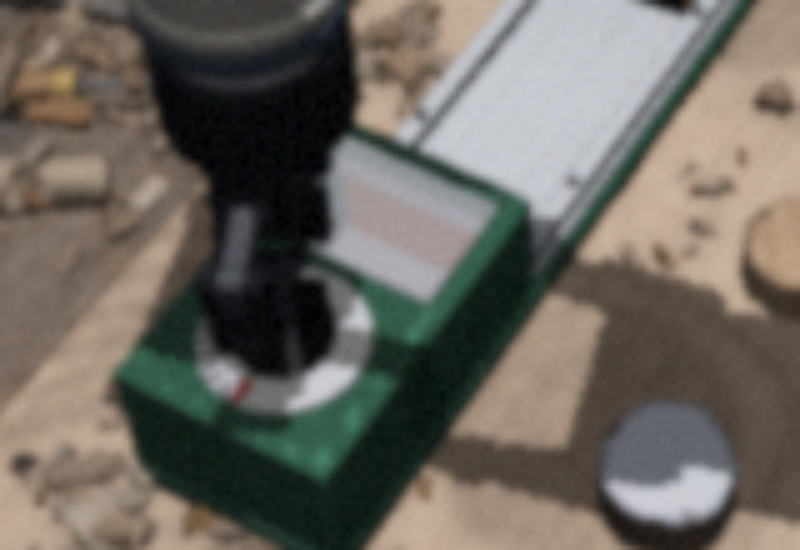

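The gripper straddles the knob at about (280,310), with the white blank at (665,465). I'll centre and close.

Emit:
{"fn": "apply_moves", "kwargs": {"targets": [[0,0,0,-1,-5.5,0,0.3],[0,0,0,0,0,0,1],[0,0,0,0,0,0,1],[0,0,0,0,0,0,1],[0,0,0,0,0,0,1],[0,0,0,0,0,0,1],[0,0,0,0,0,0,1],[0,0,0,0,0,0,1],[0,0,0,0,0,0,1],[0,0,0,0,0,0,1]]}}

```text
t: 3.9
tool_pos: [0.5786, 0.2131, 0.0971]
ee_rot: [[0.913, 0.407, 0.001], [0.407, -0.913, -0.0], [0.001, 0.001, -1.0]]
contact_force: [-1.0, -3.1, 6.7]
opening: 0.0132
gripper_force: 41.0
```

```bash
python3 go.py .578 .2125 .096 90
```

```text
t 3.9 p [578.57 213.08  97.11] shift [-0.75  0.3   1.11] turn [  0.06  -0.03 -65.96] yaw 24.042586441544863 open 13.20652337128479 F [-0.95 -3.11  6.71] q6 1.4491071753595435
```

Emit:
{"fn": "apply_moves", "kwargs": {"targets": [[0,0,-9,0,0,0,1],[0,0,-9,0,0,0,1],[0,0,-9,0,0,0,1],[0,0,-9,0,0,0,1],[0,0,-9,0,0,0,1],[0,0,-9,0,0,0,1],[0,0,-7,0,0,0,1],[0,0,-4,0,0,0,1],[0,0,-2,0,0,0,1],[0,0,0,0,0,0,1]]}}

```text
t: 5.15
tool_pos: [0.5821, 0.2108, 0.0972]
ee_rot: [[-0.015, 1.0, 0.009], [1.0, 0.015, -0.003], [-0.003, 0.009, -1.0]]
contact_force: [12.5, -7.3, 0.4]
opening: 0.0131
gripper_force: 40.3
```

```bash
python3 go.py .578 .2125 .096 90; python3 -c "
from plant import bot;s=bot.get_state();print(s['ft_torque'],s['gripper_force'])"
```

```text
t 5.15 p [582.08 210.77  97.17] shift [ 1.79 -4.06  1.13] turn [0.49 0.17 0.88] yaw 90.87509729877378 open 13.113392050706496 F [12.53 -7.35  0.41] q6 0.28001595810139873
[-1.25548685 -1.93488401 -0.30707939] 40.3190016746521
```

Emit:
{"fn": "apply_moves", "kwargs": {"targets": [[0,0,0,1,3,0,1],[0,0,0,0,0,0,1],[0,0,-1,0,0,0,1],[0,0,-1,0,0,0,1],[0,0,0,0,0,0,1],[0,0,0,0,0,0,1],[0,0,0,0,0,0,1],[0,0,0,0,0,0,1],[0,0,0,0,0,0,1],[0,0,0,0,0,0,1]]}}

```text
t: 6.4
tool_pos: [0.5823, 0.211, 0.0971]
ee_rot: [[-0.049, 0.999, 0.002], [0.999, 0.049, -0.005], [-0.005, 0.002, -1.0]]
contact_force: [0.4, -11.5, 6.3]
opening: 0.0129
gripper_force: 45.0
```

```bash
python3 go.py .578 .2125 .096 90; python3 -c "
from plant import bot;s=bot.get_state();print(s['ft_torque'],s['gripper_force'])"
```

```text
t 6.4 p [582.34 210.99  97.14] shift [ 1.72 -4.27  1.13] turn [0.1  0.29 2.81] yaw 92.8107143654297 open 12.893409248809965 F [  0.42 -11.51   6.34] q6 0.24644892003558555
[-1.81187931  0.02002466 -0.85830525] 44.98742759227753
```

Emit:
{"fn": "apply_moves", "kwargs": {"targets": [[0,0,0,0,0,0,0.5],[0,0,0,0,0,0,0.3],[0,0,0,0,0,0,0],[0,0,0,0,0,0,0],[0,0,0,0,0,-25,0],[0,0,0,0,0,-30,0],[0,0,0,0,0,-30,0],[0,0,2,0,-40,0,0],[0,0,0,0,-40,0,0],[0,0,0,0,0,0,0]]}}

```text
t: 7.65
tool_pos: [0.4996, 0.2119, 0.1816]
ee_rot: [[-0.02, 1.0, 0.0], [1.0, 0.02, 0.0], [0.0, 0.0, -1.0]]
contact_force: [0.3, -0.3, 0.5]
opening: 0.0851
gripper_force: 0.0
```

```bash
python3 go.py .43 .159 .1 90
python3 - <<'E'
from plant import bot
import cv2,numpy as np,pickle
d={n:bot.get_image(n) for n in ("scene","top")}; pickle.dump(d,open("im1.pkl","wb"))
a=cv2.resize(d["scene"]["frame"][250:370,200:350,::-1],(400,320),interpolation=cv2.INTER_CUBIC)
b=cv2.resize(d["top"]["frame"][195:315,165:315,::-1],(400,320),interpolation=cv2.INTER_CUBIC)
cv2.imwrite("pics/k2.png",np.hstack([a,b]))
E
```

```text
t 7.65 p [499.57 211.87 181.58] shift [-51.5  -70.62  81.55] turn [ 0.01 -0.02  1.14] yaw 91.14347005382042 open 85.14600919170843 F [ 0.32 -0.34  0.45] q6 0.3183098245330662
```

View pics/k2.png

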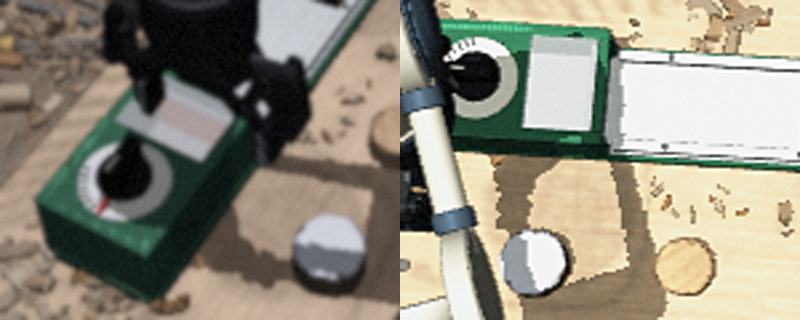

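The scene view shows the pointer at the red mark, near (105,205). The blank is undisturbed at (329,245). Next I'll pick up the blank.

Emit:
{"fn": "apply_moves", "kwargs": {"targets": [[0,0,0,-26,-35,0,0],[0,0,0,-25.5,-35.5,0,0],[0,0,1.1,0,0,0,0],[0,0,0,0,0,40,0],[0,0,0,0,0,40,0],[0,0,0,0,0,35,0],[0,0,0,0,0,25,0],[0,0,0,0,0,20,0],[0,0,0,0,0,13,0],[0,0,0,0,0,0,0.15]]}}

```text
t: 9.0
tool_pos: [0.4318, 0.1587, 0.0074]
ee_rot: [[0.001, 1.0, -0.002], [1.0, -0.001, -0.0], [-0.0, -0.002, -1.0]]
contact_force: [0.1, 0.1, 0.7]
opening: 0.0726
gripper_force: 0.0
```

Emit:
{"fn": "apply_moves", "kwargs": {"targets": [[0,0,0,0,0,0,0.2],[0,0,0,0,0,0,0.3],[0,0,0,0,0,0,0.5],[0,0,0,0,0,0,0.5],[0,0,0,0,0,0,0.5],[0,0,0,0,0,0,0.5],[0,0,0,0,0,-10,0.5],[0,0,0,0,0,-30,0.5],[0,0,0,0,0,-30,0.5],[0,0,0,0,0,-30,0.5]], "grip_force": 30}}

```text
t: 10.25
tool_pos: [0.4314, 0.1586, 0.1093]
ee_rot: [[0.001, 1.0, -0.001], [1.0, -0.001, -0.0], [-0.0, -0.001, -1.0]]
contact_force: [0.8, -0.3, -0.3]
opening: 0.0604
gripper_force: 32.8
```

```bash
python3 go.py .581 .018 .1 90
python3 - <<'E'
from plant import bot
import cv2,numpy as np,pickle
d={n:bot.get_image(n) for n in ("scene","top")}; pickle.dump(d,open("im2.pkl","wb"))
a=cv2.resize(d["scene"]["frame"][230:370,220:370,::-1],(400,373),interpolation=cv2.INTER_CUBIC)
b=cv2.resize(d["top"]["frame"][195:335,165:315,::-1],(400,373),interpolation=cv2.INTER_CUBIC)
cv2.imwrite("pics/b.png",np.hstack([a,b]))
E
```

```text
t 10.25 p [431.35 158.6  109.27] shift [-140.49  149.76    9.2 ] turn [-0.04  0.01 -0.04] yaw 89.95692776963229 open 60.35681430557009 F [ 0.78 -0.27 -0.31] q6 0.2790510681867312
```

View pics/b.png

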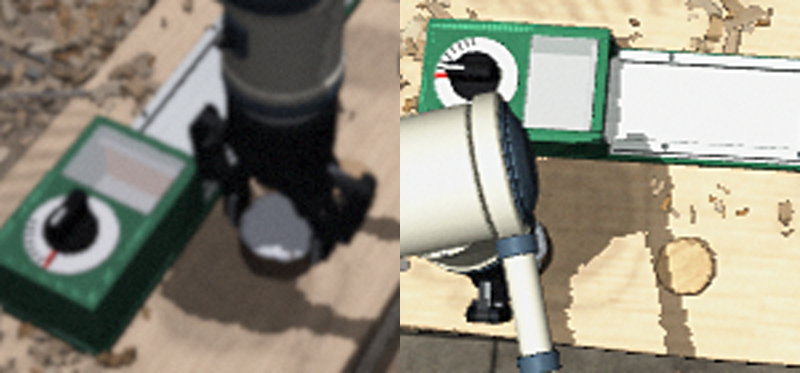

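The blank is held, at about (272,230) in the scene crop, and the dial pointer is on red. I'll carry it to the bed.

Emit:
{"fn": "apply_moves", "kwargs": {"targets": [[0,0,0,-25,26,0,0.5],[0,0,0,-29,31,0,0.5],[0,0,0,-29,31,0,0.5],[0,0,0,-29,31,0,0.5],[0,0,0,-28.5,29.8,0,0.5],[0,0,0,0,0,30,0.5],[0,0,0,0,0,25,0.5],[0,0,0,0,0,12,0.5],[0,0,0,0,0,8,0.5],[0,0,0,0,0,3,0.5]]}}

```text
t: 11.6
tool_pos: [0.5805, 0.0182, 0.0303]
ee_rot: [[0.001, 1.0, 0.0], [1.0, -0.001, 0.0], [0.0, 0.0, -1.0]]
contact_force: [0.3, -0.2, -0.6]
opening: 0.0608
gripper_force: 33.0
```

```bash
python3 go.py .58 .018 .029 90
```

```text
t 11.6 p [580.52  18.23  30.34] shift [-0.24 -0.52  1.34] turn [ 0.01 -0.   -0.03] yaw 89.96629485266848 open 60.78376528015432 F [ 0.26 -0.2  -0.65] q6 -0.026604959926394875
```

Emit:
{"fn": "apply_moves", "kwargs": {"targets": [[0,0,0,0,0,1.5,0.5],[0,0,0,0,0,0.5,0.5],[0,0,0,0,0,0,0.25],[0,0,0,0,0,0,0.15],[0,0,0,0,0,0,0.1],[0,0,0,0,0,-10,0.1],[0,0,0,0,0,-30,0.1],[0,0,0,0,0,-40,0.1],[0,0,0,-40,0,-10,0.2],[0,0,0,-50,0,0,0.3]]}}

```text
t: 12.85
tool_pos: [0.5815, -0.0722, 0.1213]
ee_rot: [[-0.002, 1.0, 0.004], [1.0, 0.002, -0.001], [-0.001, 0.004, -1.0]]
contact_force: [1.2, -0.2, -0.5]
opening: 0.0599
gripper_force: 0.0
```

```bash
python3 go.py .578 -.1765 .05 90;  python3 - <<'E'
from plant import bot
from h import *
import cv2,numpy as np,pickle
d={n:bot.get_image(n) for n in ("scene","top")}; pickle.dump(d,open("im3.pkl","wb"))
a=cv2.resize(d["scene"]["frame"][190:340,220:370,::-1],(400,400),interpolation=cv2.INTER_CUBIC)
b=cv2.resize(d["top"]["frame"][165:315,225:375,::-1],(400,400),interpolation=cv2.INTER_CUBIC)
cv2.imwrite("pics/c.png",np.hstack([a,b]))
E
```

```text
t 12.85 p [581.53 -72.18 121.26] shift [-104.27   -4.01   71.31] turn [0.25 0.04 0.09] yaw 90.09100647390183 open 59.857318201288514 F [ 1.22 -0.24 -0.52] q6 -0.18321714592380933
```

View pics/c.png

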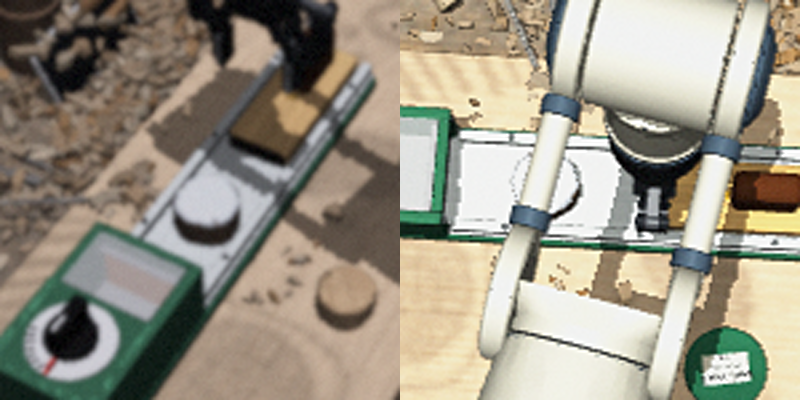

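The blank lies flat in the channel, at (207,205) in the scene crop, ahead of the push block. Now I'll grip the handle.

Emit:
{"fn": "apply_moves", "kwargs": {"targets": [[0,0,0,-52,-1,0,0.3],[0,0,0,-52,-1,0,0.3],[0,0,0,0,0,0,0.3],[0,0,0,0,0,30,0.3],[0,0,0,0,0,25,0.3],[0,0,0,0,0,14,0.3],[0,0,0,0,0,0,0.6],[0,0,0,0,0,0,0.8],[0,0,0,0,0,0,1],[0,0,0,0,0,0,1]], "grip_force": 40}}

```text
t: 14.2
tool_pos: [0.58, -0.1756, 0.051]
ee_rot: [[0.0, 1.0, 0.004], [1.0, -0.0, -0.0], [-0.0, 0.004, -1.0]]
contact_force: [5.2, 1.6, -0.9]
opening: 0.0276
gripper_force: 45.0
```

```bash
python3 go.py .578 -.1765 .05 90
```

```text
t 14.2 p [ 580.03 -175.57   51.  ] shift [-0.93 -2.04  1.  ] turn [ 0.26  0.01 -0.  ] yaw 89.99938650385663 open 27.633376110699906 F [ 5.17  1.6  -0.87] q6 -0.35087994404464756
```

Emit:
{"fn": "apply_moves", "kwargs": {"targets": [[0,0,0,10,1,0,1],[0,0,0,20,0,0,1],[0,0,0,20,0,0,1],[0,0,0,20,0,0,1],[0,0,0,20,0,0,1],[0,0,0,20,0,0,1],[0,0,0,20,0,0,1],[0,0,0,20,0,0,1],[0,0,0,20,0,0,1],[0,0,0,15,0,0,1]], "grip_force": 60}}

```text
t: 15.45
tool_pos: [0.5797, 0.0086, 0.0508]
ee_rot: [[0.001, 1.0, 0.001], [1.0, -0.001, -0.003], [-0.003, 0.001, -1.0]]
contact_force: [0.5, -6.8, 5.7]
opening: 0.0271
gripper_force: 62.5
```

```bash
python3 go.py .58 .0625 .051 90
```

```text
t 15.45 p [579.74   8.58  50.84] shift [53.92  0.2  -0.32] turn [ 0.08  0.16 -0.07] yaw 89.92901201110936 open 27.121372168303846 F [ 0.51 -6.8   5.67] q6 -0.04079631889557683
```

Emit:
{"fn": "apply_moves", "kwargs": {"targets": [[0,0,0,8,0,0,1],[0,0,0,8,0,0,1],[0,0,0,8,0,0,1],[0,0,0,8,0,0,1],[0,0,0,7,0,0,1],[0,0,0,6,0,0,1],[0,0,0,5,0,0,1],[0,0,0,3,0,0,1],[0,0,0,1,0,0,1],[0,0,0,0,0,0,1]]}}

```text
t: 16.7
tool_pos: [0.5798, 0.062, 0.0508]
ee_rot: [[0.001, 1.0, 0.001], [1.0, -0.001, -0.002], [-0.002, 0.001, -1.0]]
contact_force: [0.4, -6.1, 4.0]
opening: 0.0271
gripper_force: 62.4
```

```bash
python3 go.py .58 .0625 .051 90;  python3 - <<'E'
from plant import bot
import cv2,numpy as np
d={n:bot.get_image(n) for n in ("scene","top")}
a=cv2.resize(d["scene"]["frame"][250:350,205:305,::-1],(400,400),interpolation=cv2.INTER_CUBIC)
b=cv2.resize(d["top"]["frame"][175:275,165:265,::-1],(400,400),interpolation=cv2.INTER_CUBIC)
cv2.imwrite("pics/d.png",np.hstack([a,b]))
E
```

```text
t 16.7 p [579.79  62.02  50.8 ] shift [ 0.48  0.21 -0.2 ] turn [ 0.07  0.14 -0.08] yaw 89.92142945227351 open 27.119290143076054 F [ 0.41 -6.11  4.01] q6 0.051220026961488155
```

View pics/d.png

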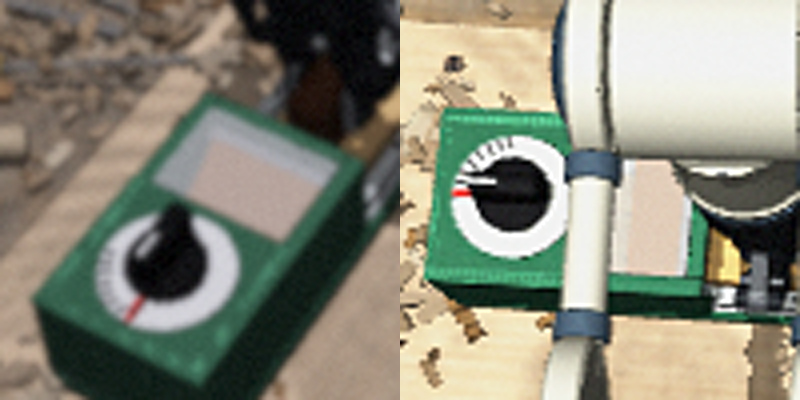

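Emit:
{"fn": "apply_moves", "kwargs": {"targets": [[0,0,0,2,0,0,1],[0,0,0,2,0,0,1],[0,0,0,0,0,0,1],[0,0,0,0,0,0,1],[0,0,0,0,0,0,1],[0,0,0,0,0,0,1],[0,0,0,0,0,0,1],[0,0,0,0,0,0,1],[0,0,0,0,0,0,1],[0,0,0,0,0,0,1]]}}

```text
t: 18.05
tool_pos: [0.5798, 0.0661, 0.0508]
ee_rot: [[0.002, 1.0, 0.001], [1.0, -0.002, -0.002], [-0.002, 0.001, -1.0]]
contact_force: [0.2, -5.4, 4.2]
opening: 0.0272
gripper_force: 62.4
```

Emit:
{"fn": "apply_moves", "kwargs": {"targets": [[0,0,0,-5,0,0,1],[0,0,0,-10,0,0,1],[0,0,0,-15,0,0,1],[0,0,0,-15,0,0,1],[0,0,0,-20,0,0,1],[0,0,0,-20,0,0,1],[0,0,0,-20,0,0,1],[0,0,0,-20,0,0,1],[0,0,0,-10,0,0,1],[0,0,0,0,0,0,1]]}}

```text
t: 19.3
tool_pos: [0.5799, -0.0676, 0.0508]
ee_rot: [[0.001, 1.0, 0.002], [1.0, -0.001, 0.001], [0.001, 0.002, -1.0]]
contact_force: [0.9, 0.6, 5.1]
opening: 0.0276
gripper_force: 62.7
```

```bash
python3 go.py .58 .0625 .051 90;  python3 - <<'E'
from plant import bot
import cv2,numpy as np
d={n:bot.get_image(n) for n in ("scene","top")}
a=cv2.resize(d["scene"]["frame"][240:340,205:305,::-1],(400,400),interpolation=cv2.INTER_CUBIC)
b=cv2.resize(d["top"]["frame"][175:275,165:265,::-1],(400,400),interpolation=cv2.INTER_CUBIC)
cv2.imwrite("pics/e.png",np.hstack([a,b]))
E
```

```text
t 19.3 p [579.95 -67.58  50.78] shift [130.08  -0.08  -0.1 ] turn [ 0.11 -0.05 -0.06] yaw 89.94102179010703 open 27.583910455323693 F [0.93 0.6  5.14] q6 -0.17403620656833008
```

View pics/e.png

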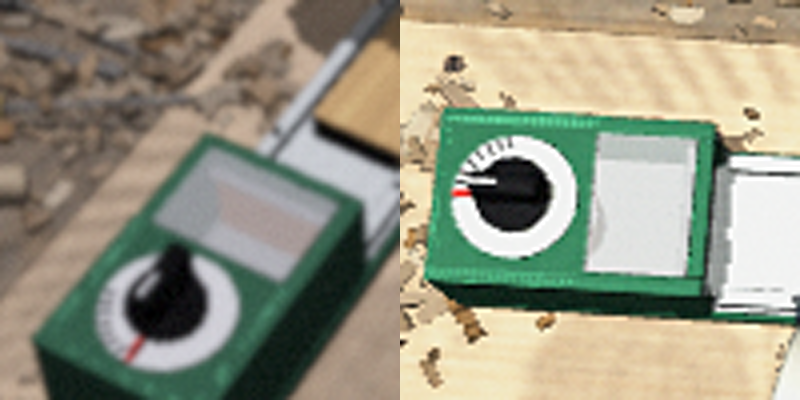

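The flap hangs as it did at the start. The blank's rear edge shows through the window, at (598,220) in the top crop, and the block is clear of the port. I'll release and back away.

Emit:
{"fn": "apply_moves", "kwargs": {"targets": [[0,0,0,0,0,0,0.6],[0,0,0,0,0,0,0.4],[0,0,0,0,0,0,0.3],[0,0,0,0,0,0,0.3],[0,0,0,0,0,-10,0.3],[0,0,0,0,0,-30,0.3],[0,0,0,0,0,-40,0.3],[0,0,0,0,0,-40,0.3],[0,0,0,0,0,0,0.3],[0,0,0,0,0,0,0.3]]}}

```text
t: 20.65
tool_pos: [0.5793, -0.0679, 0.1693]
ee_rot: [[0.001, 1.0, 0.0], [1.0, -0.001, -0.0], [-0.0, 0.0, -1.0]]
contact_force: [0.4, 0.5, -0.4]
opening: 0.0603
gripper_force: 0.0
```

Run:
```python
from plant import bot
s=bot.get_state();print(s["t"],s["tool_pos"],s["opening"])
print(bot.sign_off())
```

```text
20.65 [ 0.5793459  -0.06788956  0.16931892] 0.060291792315637305
the job is handed in; nothing more can be done
None
```

I handed the job in at 20.65 s of robot time; the hand-in returned no verdict. In the last pictures the counter is at its zero mark, the blank is inside the box with the flap shut, and the push block is on the bed clear of the port; I then released the handle and lifted away.

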